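# Charge a brush at the pump dish and wet a die stump

## Task

Take the green-handled brush from the instrument rest and charge it at the blue pump bottle: push the tip into the little steel dish on top until the dish is fully down, then let the dish come all the way up again. Then touch the top of the stone stump lightly with the brush tip, and lay the brush back in its groove on the rest, the same way round. Go gently, touch the bottle and the die with nothing but the brush, and do not shift or tip the die, the bottle or anything else on the bench.

Things in the scene. Friction and masses are not known exactly. Their poses are not given: they have to be found in the camera images.
- brush: Modelling brush, 180 mm long, lying in a groove of the rest. Origin on its axis, at the middle of the dark-green square grip (9 x 9 mm, from -50 to +50 mm along x). +x runs to the tip (at +100 mm); tail end at -80 mm. Beyond the grip a 6 mm thick neck and steel ferrule to +84 mm, then a stiff pointed head 4 mm thick. About 25 g. z is up as it lies.
- brush_tip (a point): The very end of the brush's head, 100 mm along the brush's +x from its origin; axes as the brush's.
- rest: Instrument rest, fixed: base plate 110 x 190 x 6 mm, two black notched bars (10 mm thick) at x = -38 and +38 mm. Three grooves along x at y = -55, 0, +55 mm, 18 mm wide, floor 30 mm above the bench, teeth between them to 42 mm. Origin under its middle. One groove holds the brush (axis 34.5 mm above the bench, tip to the rest's +x), the others the spatula and the tweezers.
- pump: Pump dispenser bottle standing loose on the bench, about 0.65 kg: blue, 72 mm in diameter, 64 mm high, then a white screw collar 50 mm in diameter, and on a steel stem over it an open stainless dish, all on one axis. Origin at the middle of the underside, z up. The collar sits more or less high on the neck, so the dish stands higher or lower from bottle to bottle (see pump_dish).
- pump_dish (a joint): How far the pump's dish is pushed down, in m: 0 up, 0.010 on its hard stop. Sprung: starts to move at 1.3 N, about 3 N at the bottom; comes back by itself. A shallow open cup: floor 22 mm in diameter, flaring to a mouth 46 mm inside, 50 mm outside, 9 mm above the floor. With the dish up its floor stands 111 to 127 mm above the bench, not measured more exactly.
- die: Stone die standing loose on the bench, about 120 g: pale base block 34 x 34 x 15 mm; stiff in its middle the ochre die, a root 23 mm wide narrowing to a red margin line, then the stump, 10 mm in diameter with a flat top. The die sits more or less deep, so its top is 35 to 45 mm above the bench, not measured more exactly. Origin at the middle of the underside, z up.
- spatula: Wax spatula with red wood grip, 166 x 12 x 11 mm, lying in one groove of the rest (its length along its own y); leave it. Origin under its middle.
- tweezers: Grey steel tweezers, 126 x 16 x 12 mm, lying in one groove of the rest (length along its own y); leave them. Origin under their middle.
- jaw_model: Trimmed tan jaw model, 75 x 67 x 32 mm, standing loose; leave it. Origin under its middle.
- powder_pot: White lidded pot, 41 mm in diameter, 25 mm high, standing loose; leave it. Origin under its middle.

How it is judged:
By the outcome, as a careful person would: the job done as asked, in the order asked, and still so for the second after the job is handed in, with the robot touching nothing.
It also fails if it takes over 58 s, if anything falls off the work surface, if the arm or the gripper's body presses on something with over 40 N, if the wrist force passes 120 N, or if a joint passes its speed limit or range.

## Robot

A 7-joint arm with a two-finger parallel gripper is mounted at the origin on a cart in front of the work surface, level with it; the furniture and walls round the work are solid. World frame = base frame: x ahead of the robot, y to its left, z up, the work surface at z = 0. Lengths are in m, angles in rad, forces in N, time in s.
With the tool pointing down it reaches from about 0.425 to 0.925 m from the base axis. Payload 6.8 kg.
Tool frame: the origin (TCP) lies midway between the tips of the shut fingers; the grasp point (between the pads) lies 19 mm behind it (bot.hold_point_z is the distance from the TCP to the grasp point, in m); z points along the fingers, y is the line along which they close (so a half turn about z gives the same grasp; the last joint's range is limited). The gripper opens to 85 mm and grips with 20 to 120 N. Pads are 22 mm wide; open, the fingers measure 114 mm over their backs; the gripper's body (76 mm by 85 mm) begins 54 mm behind the grasp point. The pads swing forward as they close: fully open they stand 13 mm farther back than shut.
Start: joints at [-1.248, 0.477, 0.022, 1.555, -0.011, 1.109, -0.083], TCP at [0.282, 0.613, 0.231] pointing down, gripper open.
Joint ranges: [-2.96, 2.96], [-0.34, 2.1], [-1.41, 1.46], [0.24, 2.44], [-1.37, 4.51], [0.17, 1.92], [-2.96, 2.96]. Speed limits (rad/s): [2.39, 2.39, 3.14, 3.14, 3.14, 3.14, 3.14].

## Interface

Orientations are given as a unit quaternion [w, x, y, z].
In Python, from station import bot gives the robot as it stands. The module is installed in compiled form; this text tells all that it offers.
- The arm moves only by the tool step_arm, never from a script. Its argument "increments" is a list that holds one entry, the list of rows, each a list of 7 numbers: the opening, from -1 (shut) to 1 (fully open), then the shift along the tool's x, y, z in mm, then the turn, a rotation vector about the tool's x, y, z in degrees. In form: [[[grip, x, y, z, ax, ay, az], ...]]. A call has 1 to 10 rows; each row is the pose to reach, as a shift and turn from the pose commanded when the call began, along the tool's axes at that moment; what a row does not reach only later rows make up. A row lasts 1/12 s, in which the tool goes at most 41.7 mm and 7.16 degrees, less where a joint would pass 70% of its speed; a pose out of reach is approached as far as the arm can. A call with a gripper value outside its range is refused whole. The fingers move at their own pace and stop on an object; "force" is the grip in N (left out, the last holds). Time passes only in rows, so rows that repeat a pose let the fingers close. It gives the time, the measured TCP pose, the force, the opening and the grip force at its end, in the units of the state.
- bot.get_obs(): the state, without advancing time (a new reading comes with each control period).
- bot.read_camera(name): name is "scene" or "top" or "wrist"; returns a dict with "image" (384x512x3 uint8, red, green, blue), "camera_matrix" (3x3 intrinsics, pixels), "R" (3x3) and "t" (3): a world point X has camera coordinates R X + t. Camera axes: x right, y down, z forward; pixel columns grow to the right and rows downward; lengths in m; the calibration is good to about 2 mm. A picture is of the moment at which its call begins. There is no depth.
- bot.hand_in(): hands the job in; it is judged then, once.
The state is a dict: "t": time; "q": joint angles; "joint_vel": joint speeds; "joint_torque": joint torques, N m; "eef_pos": TCP position; "tool_rot": TCP orientation; "contact_force": force on the tool from outside, world axes, zero at the start; "torque": the same for the moment, N m; "gripper_width": opening from 0.0 (shut) to 1.0 (fully open); "grasp_force": force on a finger pad.
Only numpy, scipy, OpenCV 4.12 (cv2) and the standard library are available. Lean on these libraries where they do the work, as an engineer would, in place of code of your own. Each camera call takes 0.05 s, during which the arm holds its last target. There are 200 camera calls.

## Working session

There is one attempt and no reset: what is moved stays moved. The work goes in short steps, Python scripts to look and compute and a tool call to move; the robot and the scene stay as the last step left them, time stands still between calls to the robot, and variables do not carry over. Pictures are saved under pics/ and viewed, at most 11 in all, crops included, and the job is handed in when it is done.

Besides the shell and the picture viewer there is one more tool, called after "Emit:" in YAML: its name, and indented under it one key for each argument. step_arm: Moves the arm, as the interface text tells. Its arguments: {"type":"object","properties":{"increments":{"type":"array"},"force":{"type":"number"}},"required":["increments"]}

```bash
mkdir -p pics; cat > h.py <<'E'
import numpy as np, cv2
from station import bot
from scipy.spatial.transform import Rotation as Ro
def snap(n,f):
    c=bot.read_camera(n); cv2.imwrite('pics/'+f+'.png',c['image'][...,::-1]); np.savez('pics/'+f+'.npz',K=c['camera_matrix'],R=c['R'],t=c['t']); return c
def ray(f,u,v,z):
    c=np.load('pics/'+f+'.npz'); d=c['R'].T@np.linalg.inv(c['K'])@np.array([u,v,1.]); o=-c['R'].T@c['t']
    return o+d*(z-o[2])/d[2]
def proj(f,X):
    c=np.load('pics/'+f+'.npz'); p=c['K']@(c['R']@np.array(X)+c['t']); return p[:2]/p[2]
def tri(fs,ps):
    P=[np.load('pics/'+f+'.npz') for f in fs]; A=[];b=[]
    for c,(u,v) in zip(P,ps):
        d=c['R'].T@np.linalg.inv(c['K'])@np.array([u,v,1.]); d/=np.linalg.norm(d); o=-c['R'].T@c['t']
        M=np.eye(3)-np.outer(d,d); A.append(M); b.append(M@o)
    return np.linalg.solve(sum(A),sum(b))
def state():
    o=bot.get_obs(); R=Ro.from_quat(np.roll(o['tool_rot'],-1)).as_matrix(); return o,np.array(o['eef_pos']),R
E
python3 - <<'E'
from h import *
np.set_printoptions(precision=4,suppress=True)
for n in ['scene','top']:
    c=snap(n,n+'0'); print(n,c['camera_matrix'][0],-c['R'].T@c['t'],c['R'])
    cv2.imwrite('pics/'+n+'0b.png',cv2.resize(c['image'][...,::-1],(800,600),interpolation=cv2.INTER_CUBIC))
o,p,R=state();print(o,R)
E
```

```text
scene [431.9151   0.     258.7894] [-0.0676 -0.5186  0.82  ] [[ 0.6248 -0.7807  0.0092]
 [-0.52   -0.4248 -0.7411]
 [ 0.5825  0.4582 -0.6714]]
top [359.4318   0.     257.9479] [ 0.4066 -0.0355  1.0989] [[-0.0194 -0.9994 -0.0284]
 [-0.9872  0.0236 -0.1575]
 [ 0.158   0.025  -0.9871]]
{'t': 0.1, 'q': array([-1.2481,  0.4777,  0.0224,  1.5563, -0.0115,  1.1093, -0.0831]), 'joint_vel': array([ 0.001 , -0.0041, -0.0004, -0.0026,  0.0005,  0.001 , -0.0008]), 'joint_torque': array([  0.0046, -59.7756,   1.6138, -28.195 ,   0.0129,   0.0051,
        -0.    ]), 'eef_pos': array([0.2817, 0.6129, 0.2305]), 'tool_rot': array([-0.0001,  0.2137,  0.9769, -0.0008]), 'contact_force': array([ 0.3625, -0.1822, -0.2461]), 'torque': array([-0.0158,  0.0195, -0.008 ]), 'grasp_force': 0.0, 'gripper_width': 1.001406315093758} [[-0.9086  0.4176 -0.0006]
 [ 0.4176  0.9086 -0.0015]
 [-0.0001 -0.0016 -1.    ]]
```

View pics/top0b.png

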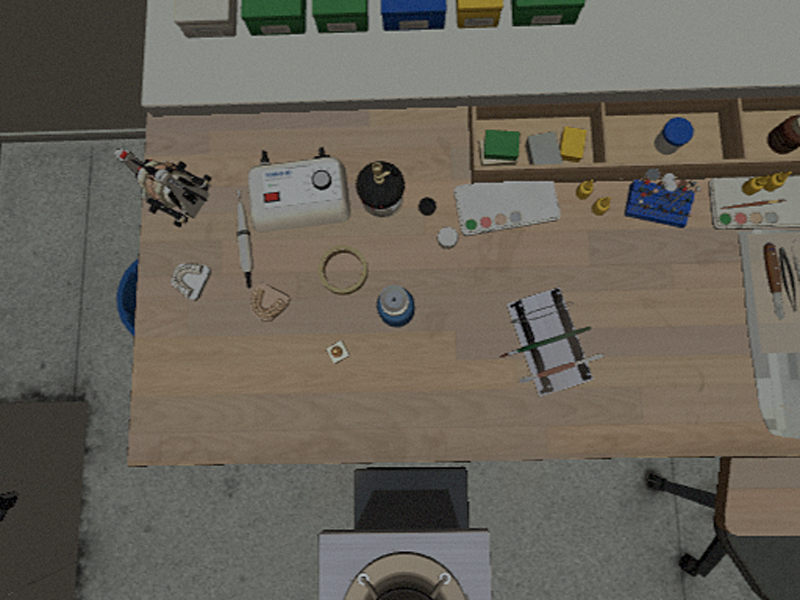

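View pics/scene0b.png

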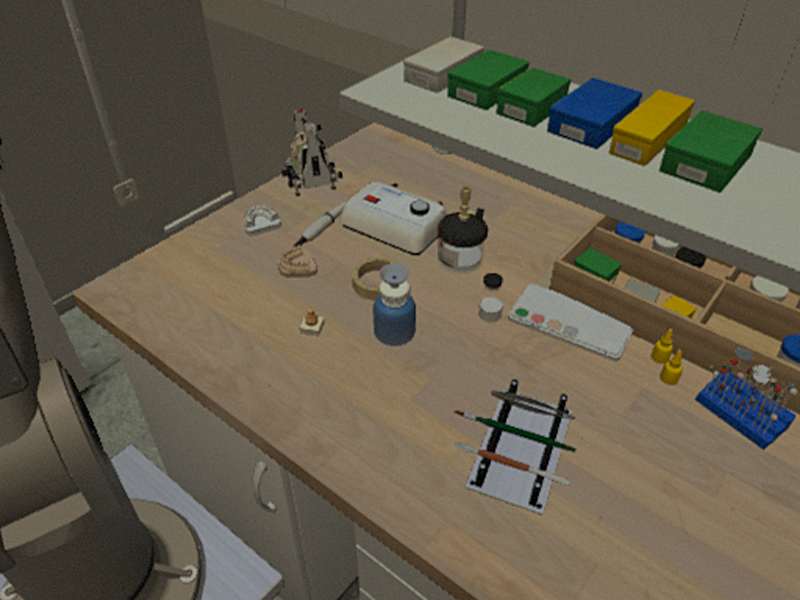

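The top view (800 px scale) shows the brush in the middle groove, grip about (545,342), tip about (502,355). The pump dish is at (395,300), the die at (338,352), the jaw at (270,302) and the pot at (447,238). The scene view agrees: dish (395,275), die (312,318), brush tip (458,412). Next I'll enlarge crops for precise pixels and check where the gripper projects.

```bash
python3 - <<'E'
from h import *
np.set_printoptions(precision=4,suppress=True)
o,p,R=state()
for f in['top0','scene0']: print(f,proj(f,p),proj(f,[0,0,0]))
k=.64
for n,q in dict(tip=(502,356),tail=(590,328)).items(): print(n,ray('top0',q[0]*k,q[1]*k,.0345))
print('die',ray('top0',338*k,352*k,.02), 'pump',ray('top0',395*k,300*k,.12))
a=cv2.imread('pics/top0.png'); s=cv2.imread('pics/scene0.png')
# crops x4: top rest+pump+die, scene
t=cv2.resize(a[176:256,200:400],None,fx=4,fy=4,interpolation=cv2.INTER_CUBIC)
u=cv2.resize(s[165:230,180:280],None,fx=4,fy=4,interpolation=cv2.INTER_CUBIC)
v=cv2.resize(s[245:310,285:385],None,fx=4,fy=4,interpolation=cv2.INTER_CUBIC)
m=np.vstack([t,np.hstack([u,v])]); m=np.clip(m*1.6,0,255).astype('uint8'); cv2.imwrite('pics/m.png',m); print(m.shape)
E
```

```text
top0 [ -3.4531 309.3745] [259.2308 395.8822]
scene0 [ -0.3192 105.0387] [ 65.5967 375.9528]
tip [ 0.4701 -0.1928  0.0345]
tail [ 0.5193 -0.3606  0.0345]
die [0.4853 0.119  0.02  ] pump [0.5676 0.0035 0.12  ]
(580, 800, 3)
```

View pics/m.png

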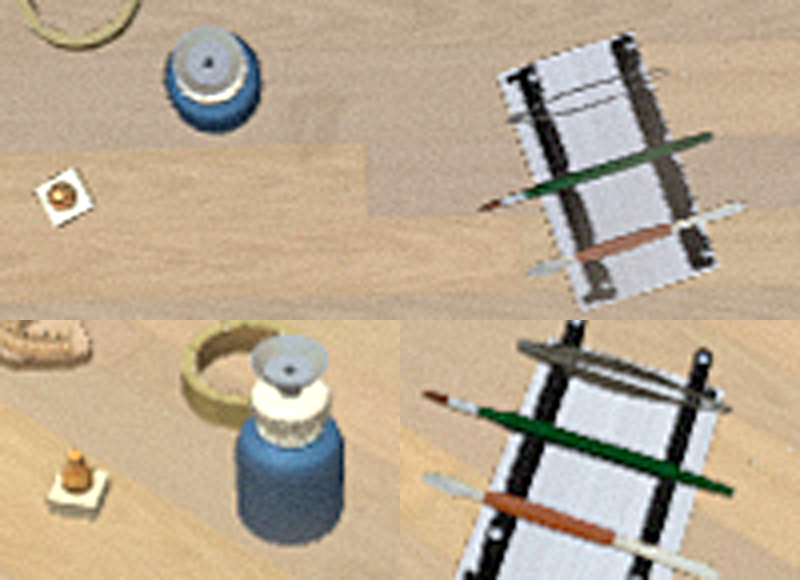

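The crop shows: brush tip (481,209) and tail (713,135) in the top part, (424,392) and (732,492) in the scene part. The dish's centre hole is at (208,63) top and (289,370) scene. The stump top is at about (63,189) top and (75,455) scene, and the die base's corners are clear.

```bash
cat >> h.py <<'E'
T=lambda x,y:(200+(x+.5)/4-.5,176+(y+.5)/4-.5)
S1=lambda x,y:(180+(x+.5)/4-.5,165+(y-320+.5)/4-.5)
S2=lambda x,y:(285+(x-400+.5)/4-.5,245+(y-320+.5)/4-.5)
E
python3 - <<'E'
from h import *
np.set_printoptions(precision=4,suppress=True)
F=['top0','scene0']
tip=tri(F,[T(481,209),S2(424,392)]);tail=tri(F,[T(713,135),S2(732,492)])
print('tri tip',tip,'tail',tail,np.linalg.norm(tip-tail))
for f,a,b in[('top0',T(481,209),T(713,135)),('scene0',S2(424,392),S2(732,492))]:
    a=ray(f,*a,.0345);b=ray(f,*b,.0345);d=a-b;print(f,a,b,np.linalg.norm(d),np.degrees(np.arctan2(d[1],d[0])))
print('dish',tri(F,[T(208,63),S1(289,370)]))
print('stump',tri(F,[T(63,189),S1(75,455)]))
print('die base top ctr',ray('top0',*T(64,196),.015),ray('scene0',*S1(79,488),.015))
# pump bottom: scene outlines
for z in(.111,.119,.127): print(z,ray('top0',*T(208,63),z),ray('scene0',*S1(289,370),z))
for z in(.035,.04,.045): print(z,ray('top0',*T(63,189),z),ray('scene0',*S1(75,455),z))
E
```

```text
tri tip [ 0.4707 -0.1893  0.035 ] tail [ 0.5207 -0.3609  0.0361] 0.17872540781339963
top0 [ 0.4701 -0.1886  0.0345] [ 0.5209 -0.3615  0.0345] 0.18017346698033745 106.37665388002449
scene0 [ 0.4718 -0.1898  0.0345] [ 0.5218 -0.3605  0.0345] 0.17789223577687757 106.30400996527196
dish [0.5695 0.0061 0.1227]
stump [0.4896 0.1201 0.0408]
die base top ctr [0.4877 0.1218 0.015 ] [0.4853 0.1178 0.015 ]
0.111 [0.571  0.0071 0.111 ] [0.5807 0.0144 0.111 ]
0.119 [0.5696 0.0067 0.119 ] [0.5734 0.0084 0.119 ]
0.127 [0.5683 0.0064 0.127 ] [0.5661 0.0024 0.127 ]
0.035 [0.4914 0.1196 0.035 ] [0.4924 0.1262 0.035 ]
0.04 [0.491  0.1189 0.04  ] [0.4889 0.1221 0.04  ]
0.045 [0.4906 0.1182 0.045 ] [0.4853 0.118  0.045 ]
```

```bash
cat >> h.py <<'E'
def Rt(az,th):  # brush (tool x) azimuth, tip-down tilt, degrees
    a,t=np.radians([az,th]); d=np.array([np.cos(a),np.sin(a),0]);Z=np.array([0,0,1.])
    x=np.cos(t)*d-np.sin(t)*Z; z=-np.cos(t)*Z-np.sin(t)*d
    return np.c_[x,np.cross(z,x),z]
def go(p1,R1,p0=None,R0=None):
    o,p,R=state()
    if p0 is None: p0,R0=p,R
    r=Ro.from_matrix(R0.T@R1).as_rotvec(degrees=True)
    print('shift',np.round(R0.T@(np.array(p1)-p0)*1000,1),'turn',np.round(r,2))
E
python3 - <<'E'
from h import *
p1=[.53,.2,.24];R1=Rt(106.35,0); go(p1,R1); go([.4945,-.271,.2],R1,p1,R1)
k=.64
for a,b in [((143,105),(343,95))]: print('shelf corner',tri(['top0','scene0'],[np.array(a)*k,np.array(b)*k]))
print('jar knob',tri(['top0','scene0'],[np.array((378,170))*k,np.array((466,190))*k]))
d=np.array([-.2815,.9596,0]); print([proj('top0',np.array([.4987,-.285,.0345])+d*s) for s in(-.08,.1)])
E
```

```text
shift [-398.  -271.5   -9.1] turn [-8.000e-02  4.000e-02  4.897e+01]
shift [-442.  -166.7   40. ] turn [0. 0. 0.]
shelf corner [0.93160636 0.44909679 0.16505965]
jar knob [0.79302629 0.02593047 0.16570366]
[array([377.95877613, 209.26541178]), array([320.00570774, 227.71896714])]
```

Emit:
step_arm:
  increments:
    - [[0, -40, -27, -1, 0, 0, 7], [0, -80, -54, -2, 0, 0, 14], [0, -120, -81, -3, 0, 0, 21], [0, -160, -108, -4, 0, 0, 28], [0, -200, -135, -5, 0, 0, 35], [0, -240, -162, -6, 0, 0, 42], [0, -280, -189, -7, 0, 0, 49], [0, -320, -216, -8, 0, 0, 49], [0, -360, -243, -9, 0, 0, 49], [0, -398, -271, -9, 0, 0, 49]]

```text
t: 0.93
eef_pos: [0.4982, 0.2551, 0.2395]
tool_rot: [-0.0, 0.6, 0.8, -0.0]
contact_force: [0.2, -0.0, -0.5]
gripper_width: 0.498
grasp_force: 0.0
```

Emit:
step_arm:
  increments:
    - [[0, -40, -15, 4, 0, 0, 0], [0, -80, -30, 8, 0, 0, 0], [0, -120, -45, 12, 0, 0, 0], [0, -160, -60, 16, 0, 0, 0], [0, -200, -75, 20, 0, 0, 0], [0, -240, -90, 24, 0, 0, 0], [0, -280, -105, 28, 0, 0, 0], [0, -320, -120, 32, 0, 0, 0], [0, -360, -135, 36, 0, 0, 0], [0, -400, -150, 40, 0, 0, 0]]

```text
t: 1.77
eef_pos: [0.4662, -0.1585, 0.2005]
tool_rot: [-0.0, 0.599, 0.8, 0.0]
contact_force: [1.6, 0.8, 0.4]
gripper_width: 0.5
grasp_force: 0.0
```

```bash
python3 - <<'E'
from h import *
np.set_printoptions(precision=4,suppress=True)
o,p,R=state();print(o['t'],o['q'],o['gripper_width'],p,R)
go([.4945,-.271,.2],Rt(106.35,0))
E
```

```text
1.7667 [-0.2799  0.2293  0.5615  2.0448 -0.1547  0.9075  0.6505] 0.4996082768789692 [ 0.4662 -0.1585  0.2005] [[-0.2813  0.9596  0.0002]
 [ 0.9596  0.2813  0.0003]
 [ 0.0003  0.0002 -1.    ]]
shift [-115.9   -4.5    0.5] turn [ 0.01 -0.02 -0.01]
```

Emit:
step_arm:
  increments:
    - [[0, -30, -1, 0, 0, 0, 0], [0, -30, -1, 0, 0, 0, 0], [0, -30, -1, 0, 0, 0, 0]]

```text
t: 2.02
eef_pos: [0.474, -0.1875, 0.2005]
tool_rot: [-0.0, 0.601, 0.799, -0.0]
contact_force: [-0.5, 1.3, -0.0]
gripper_width: 0.501
grasp_force: 0.0
```

```bash
python3 - <<'E'
from h import *
np.set_printoptions(precision=4,suppress=True)
o,p,R=state();print(o['t'],o['q'],o['gripper_width'],p)
go([.4945,-.271,.2],Rt(106.35,0))
c=snap('wrist','w1'); cv2.imwrite('pics/w1b.png',cv2.resize(np.clip(c['image'][...,::-1]*1.5,0,255).astype('uint8'),(800,600)))
E
```

```text
2.0167 [-0.2258  0.264   0.5715  2.0078 -0.1777  0.9182  0.7192] 0.5005827229417685 [ 0.474  -0.1875  0.2005]
shift [-85.9  -3.4   0.5] turn [-0.04  0.02 -0.26]
```

View pics/w1b.png

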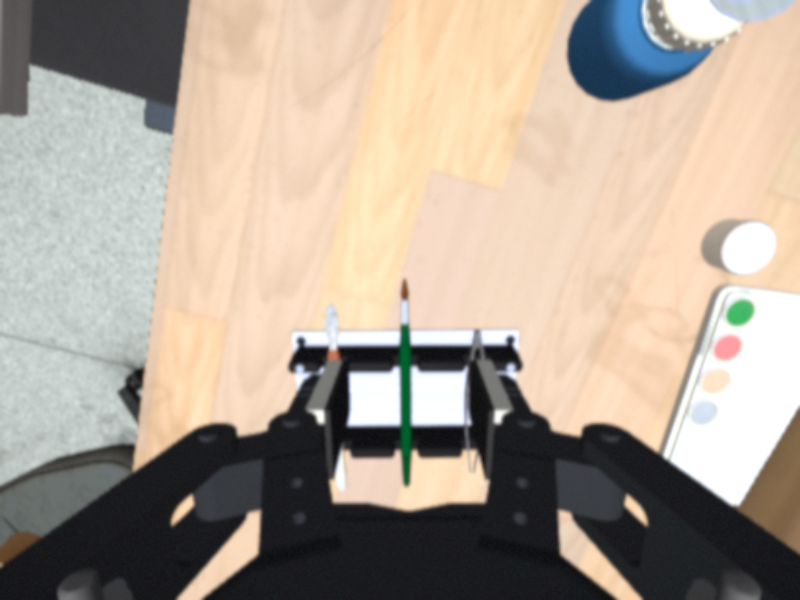

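The wrist view shows the brush vertical in the picture, tip (404,281), tail (407,484). The bars cross it at rows about 357 and 440, and the fingers are symmetric about it.

```bash
python3 - <<'E'
from h import *
np.set_printoptions(precision=4,suppress=True)
k=.64
a=ray('w1',404*k,280.5*k,.0345);b=ray('w1',407*k,484.5*k,.0345);d=a-b
print(a,b,np.linalg.norm(d),np.degrees(np.arctan2(d[1],d[0])))
d/=np.linalg.norm(d); org=a-.1*d;print('org',org)
for r in(347,368,428,452): print(r,(ray('w1',405.5*k,r*k,.038)-org)@d)
E
```

```text
[ 0.4702 -0.1886  0.0345] [ 0.5209 -0.3577  0.0345] 0.1765568983950442 106.69205341606913
org [ 0.499  -0.2844  0.0345]
347 0.04929658190941272
368 0.03203749602091371
428 -0.020186414633061377
452 -0.04237814800968231
```

Emit:
step_arm:
  increments:
    - [[-0.35, -40, -2, 0, 0, 0, 0], [-0.35, -80, -3, 20, 0, 0, -0.2], [-0.35, -86, -3.5, 50, 0, 0, -0.2], [-0.35, -86, -3.5, 80, 0, 0, -0.2], [-0.35, -86, -3.5, 100, 0, 0, -0.2], [-0.35, -86, -3.5, 120, 0, 0, -0.2], [-0.35, -86, -3.5, 130, 0, 0, -0.2], [-0.35, -86, -3.5, 130, 0, 0, -0.2]]

```text
t: 2.73
eef_pos: [0.4943, -0.2667, 0.0686]
tool_rot: [-0.002, 0.597, 0.802, -0.0]
contact_force: [0.9, -0.7, 0.1]
gripper_width: 0.325
grasp_force: 0.0
```

```bash
python3 - <<'E'
from h import *
np.set_printoptions(precision=4,suppress=True)
o,p,R=state();print(o['t'],o['q'],o['gripper_width'],p)
go([.4946,-.2704,.0155],Rt(106.4,0))
c=snap('wrist','w2')
for n,X in dict(org=[.4988,-.2848,.0345],tip=[.4705,-.1888,.0345]).items(): print(n,proj('w2',X)/.64)
cv2.imwrite('pics/w2b.png',cv2.resize(np.clip(c['image'][...,::-1]*1.5,0,255).astype('uint8'),(800,600)))
E
```

```text
2.7333 [ 0.0185  0.5493  0.4786  1.9797 -0.3807  0.7054  1.0228] 0.32462811851542206 [ 0.4943 -0.2667  0.0686]
shift [-3.8 -0.6 53.1] turn [-0.18 -0.2   0.26]
org [408.0793 387.9421]
tip [408.8415 152.2975]
```

View pics/w2b.png

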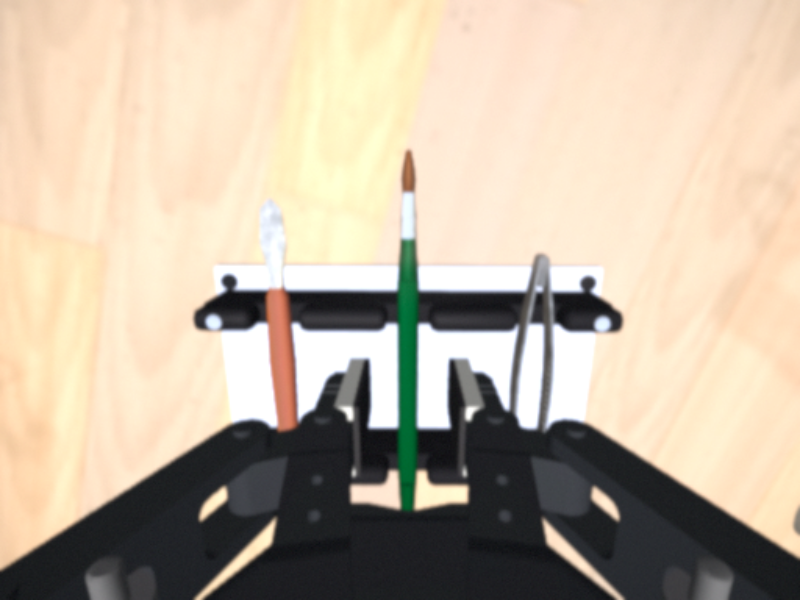

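The prediction matches: the tip is seen at (408,151). The fingers straddle the brush and are clear of spatula and tweezers, so I descend.

Emit:
step_arm:
  increments:
    - [[-0.35, -3.8, -0.6, 15, -0.2, -0.2, 0.3], [-0.35, -3.8, -0.6, 30, -0.2, -0.2, 0.3], [-0.35, -3.8, -0.6, 42, -0.2, -0.2, 0.3], [-0.35, -3.8, -0.6, 50, -0.2, -0.2, 0.3], [-0.35, -3.8, -0.6, 53, -0.2, -0.2, 0.3], [-0.35, -3.8, -0.6, 53, -0.2, -0.2, 0.3], [-0.35, -3.8, -0.6, 53, -0.2, -0.2, 0.3]]

```text
t: 3.37
eef_pos: [0.4961, -0.2732, 0.0182]
tool_rot: [0.003, 0.6, 0.8, 0.0]
contact_force: [0.4, 0.7, -0.6]
gripper_width: 0.326
grasp_force: 0.0
```

```bash
python3 - <<'E'
from h import *
np.set_printoptions(precision=4,suppress=True)
o,p,R=state();print(o['t'],o['q'],o['gripper_width'],p,o['contact_force'])
go([.4946,-.2704,.0155],Rt(106.4,0))
E
```

```text
3.3667 [ 0.0713  0.6293  0.423   1.9914 -0.4388  0.6041  1.0707] 0.3260315636132009 [ 0.4961 -0.2732  0.0182] [ 0.4016  0.6538 -0.5999]
shift [ 3.2 -0.7  2.7] turn [ 0.23  0.22 -0.18]
```

Emit:
step_arm:
  increments:
    - [[-0.35, 2.5, -0.5, 2, 0.2, 0.2, -0.2], [-0.35, 2.5, -0.5, 2, 0.2, 0.2, -0.2], [-0.5, 2.5, -0.5, 2, 0.2, 0.2, -0.2], [-0.6, 2.5, -0.5, 2, 0.2, 0.2, -0.2], [-0.7, 2.5, -0.5, 2, 0.2, 0.2, -0.2], [-0.8, 2.5, -0.5, 2, 0.2, 0.2, -0.2], [-0.9, 2.5, -0.5, 2, 0.2, 0.2, -0.2], [-1, 2.5, -0.5, 2, 0.2, 0.2, -0.2], [-1, 2.5, -0.5, 2, 0.2, 0.2, -0.2], [-1, 2.5, -0.5, 2, 0.2, 0.2, -0.2]]
  force: 70

```text
t: 4.2
eef_pos: [0.4947, -0.2709, 0.016]
tool_rot: [0.0, 0.599, 0.801, 0.0]
contact_force: [-0.7, 0.9, 5.3]
gripper_width: 0.084
grasp_force: 68.6
```

```bash
python3 - <<'E'
from h import *
np.set_printoptions(precision=4,suppress=True)
o,p,R=state();print(o['t'],o['q'],o['gripper_width'],p,o['contact_force'],o['grasp_force'])
print(R)
go([.4946,-.2704,.0155],Rt(106.4,0))
E
```

```text
4.2 [ 0.0705  0.6322  0.4207  1.9933 -0.4389  0.6044  1.0719] 0.08428741009620751 [ 0.4947 -0.2709  0.016 ] [-0.6915  0.9471  5.2725] 68.62520456314087
[[-0.2825  0.9593  0.0003]
 [ 0.9593  0.2825  0.0001]
 [-0.      0.0003 -1.    ]]
shift [0.5 0.1 0.5] turn [0.02 0.   0.01]
```

Emit:
step_arm:
  increments:
    - [[-1, 0, 0, -5, 0, 0, 0], [-1, 0, 0, -12, 0, 0, 0], [-1, 0, 0, -25, 0, 0, 0], [-1, 0, 0, -50, 0, 0, 0], [-1, 0, 0, -80, 0, 0, 0], [-1, 0, 0, -115, 0, 0, 0], [-1, 0, 0, -150, 0, 0, 0], [-1, 0, 0, -190, 0, 0, 0], [-1, 0, 0, -225, 0, 0, 0], [-1, 0, 0, -245, 0, 0, 0]]

```text
t: 5.03
eef_pos: [0.4954, -0.2721, 0.266]
tool_rot: [0.003, 0.599, 0.8, 0.001]
contact_force: [-0.2, -0.6, -0.2]
gripper_width: 0.085
grasp_force: 68.4
```

```bash
cat >> h.py <<'E'
TIP=np.array([.0855,0,-.0185])
def tipgo(tip,az,th,cmd=None):
    R1=Rt(az,th); p1=np.array(tip)-R1@TIP; print('tcp',np.round(p1,4)); go(p1,R1,*(cmd or (None,None)))
def st():
    np.set_printoptions(precision=4,suppress=True)
    o,p,R=state(); print(o['t'],'q',o['q'],'w',o['gripper_width'],'g',o['grasp_force'],'F',o['contact_force'],'M',o['torque'],'p',p,'tip',p+R@TIP,'x',R[:,0]); return o,p,R
E
python3 - <<'E'
from h import *
st(); tipgo([.57,-.12,.26],45,20)
E
```

```text
5.0333 q [-0.11    0.2922  0.6246  1.8189 -0.193   1.0851  0.8695] w 0.08545076602829031 g 68.35270285606384 F [-0.2132 -0.5601 -0.2122] M [-0.0516 -0.0508  0.001 ] p [ 0.4954 -0.2721  0.266 ] tip [ 0.4712 -0.1901  0.2842] x [-0.2815  0.9596 -0.0033]
tcp [ 0.5087 -0.1813  0.2719]
shift [83.4 38.4 -5.9] turn [ 11.06 -18.03  60.64]
```

Emit:
step_arm:
  increments:
    - [[-1, 8, 4, -1, 1.2, -2, 6.7], [-1, 17, 8, -1, 2.4, -4, 13.5], [-1, 26, 12, -2, 3.7, -6, 20], [-1, 35, 16, -2, 4.9, -8, 27], [-1, 44, 20, -3, 6.1, -10, 33.7], [-1, 53, 24, -4, 7.4, -12, 40.4], [-1, 62, 28, -5, 8.6, -14, 47], [-1, 71, 33, -5, 9.8, -16, 54], [-1, 83, 38, -6, 11, -18, 60.6], [-1, 83, 38, -6, 11, -18, 60.6]]

```text
t: 5.87
eef_pos: [0.5096, -0.1765, 0.2665]
tool_rot: [0.065, 0.909, 0.378, -0.162]
contact_force: [1.1, 1.6, -0.4]
gripper_width: 0.089
grasp_force: 68.3
```

```bash
python3 - <<'E'
from h import *
st(); tipgo([.569,.006,.20],0,45)
E
```

```text
5.8667 q [-0.5881  0.4485  0.8828  1.7716 -0.0395  1.2553 -0.4914] w 0.08855311283898765 g 68.29674124717712 F [ 1.0959  1.5912 -0.3824] M [ 0.3652 -0.3367  0.0209] p [ 0.5096 -0.1765  0.2665] tip [ 0.5707 -0.115   0.2544] x [ 0.6607  0.6668 -0.3448]
tcp [0.4955 0.006  0.2474]
shift [ 118.9 -138.6  -22.6] turn [ 24.31 -23.42  38.47]
```

Emit:
step_arm:
  increments:
    - [[-1, 14, -17, -3, 3, -2.9, 4.8], [-1, 29, -34, -6, 6, -5.8, 9.6], [-1, 44, -51, -9, 9, -8.7, 14.4], [-1, 59, -69, -12, 12, -11.7, 19.2], [-1, 74, -86, -15, 15, -14.6, 24], [-1, 89, -103, -17, 18, -17.5, 28.8], [-1, 104, -121, -20, 21, -20.5, 33.6], [-1, 119, -138.6, -22.6, 24.3, -23.4, 38.5], [-1, 119, -138.6, -22.6, 24.3, -23.4, 38.5], [-1, 119, -138.6, -22.6, 24.3, -23.4, 38.5]]

```text
t: 6.7
eef_pos: [0.4937, 0.0011, 0.2475]
tool_rot: [-0.0, 0.924, 0.001, -0.382]
contact_force: [-1.3, -0.5, -1.0]
gripper_width: 0.084
grasp_force: 68.4
```

```bash
python3 - <<'E'
from h import *
o,p,R=st(); tipgo([.569,.006,.15],0,45)
c=snap('scene','s2'); t=snap('top','t2'); 
a=c['image'][120:250,150:320,::-1]; b=t['image'][140:230,200:310,::-1]
f=lambda i,s:cv2.resize(i,None,fx=s,fy=s,interpolation=cv2.INTER_CUBIC)
a=f(a,4)[:520,:400+0]if 0 else f(a,3); b=f(b,2.6)
H=max(a.shape[0],b.shape[0]); pad=lambda i:np.vstack([i,np.zeros((H-i.shape[0],i.shape[1],3),'uint8')])
m=np.hstack([pad(a),pad(b)]); cv2.imwrite('pics/m2.png',np.clip(m*1.5,0,255).astype('uint8')); print(m.shape)
for n in('s2','t2'): print(n,proj(n,p+R@TIP),proj(n,[.569,.006,.122]))
E
```

```text
6.7 q [-0.6305  0.8194  0.923   1.5335 -0.3778  1.8627 -1.1546] w 0.08432798394904079 g 68.39659452438354 F [-1.2502 -0.5063 -1.0345] M [-0.0404 -0.8139  0.0758] p [0.4937 0.0011 0.2475] tip [0.5673 0.0013 0.2003] x [ 0.7082  0.0026 -0.706 ]
tcp [0.4955 0.006  0.1974]
shift [36.7 -4.8 34.3] turn [ 0.02 -0.09  0.15]
(390, 796, 3)
s2 [252.4947 153.437 ] [251.5051 177.4865]
t2 [252.2947 187.0245] [251.8422 191.4213]
```

View pics/m2.png

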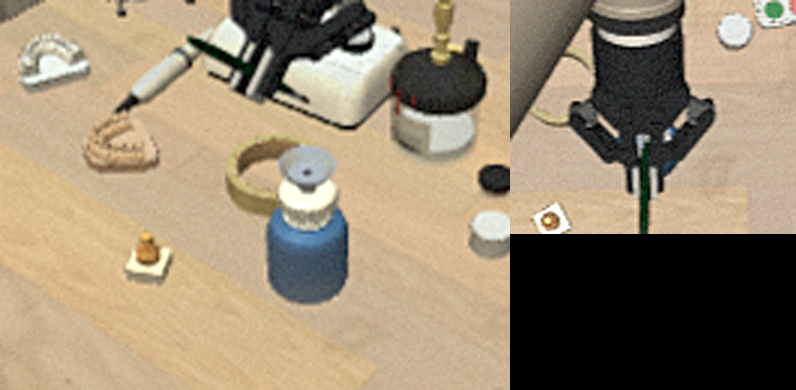

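The left view shows the brush tip at about (307,101), where kinematics predicts it, and the dish's centre at (307,172), directly below. I descend with a slightly flatter tilt of 40° for joint-6 margin.

```bash
python3 - <<'E'
from h import *
o,p,R=state(); tipgo([.5695,.006,.14],0,40)
E
```

```text
tcp [0.4921 0.006  0.1808]
shift [46.8 -5.5 49.2] turn [-0.07  4.8   0.05]
```

Emit:
step_arm:
  increments:
    - [[-1, 8, -5.5, 8, 0, 2, 0], [-1, 16, -5.5, 16, 0, 4.8, 0], [-1, 24, -5.5, 25, 0, 4.8, 0], [-1, 32, -5.5, 34, 0, 4.8, 0], [-1, 40, -5.5, 42, 0, 4.8, 0], [-1, 46.8, -5.5, 49.2, 0, 4.8, 0], [-1, 46.8, -5.5, 49.2, 0, 4.8, 0], [-1, 46.8, -5.5, 49.2, 0, 4.8, 0], [-1, 46.8, -5.5, 49.2, 0, 4.8, 0]]

```text
t: 7.55
eef_pos: [0.4922, 0.0073, 0.1799]
tool_rot: [-0.0, 0.939, -0.001, -0.343]
contact_force: [0.7, 0.1, -0.7]
gripper_width: 0.092
grasp_force: 68.4
```

```bash
python3 - <<'E'
from h import *
st(); tipgo([.5695,.006,.13],0,40)
E
```

```text
7.55 q [-0.6524  0.8465  0.906   1.6248 -0.443   1.6878 -1.1559] w 0.09158416183276645 g 68.3903431892395 F [ 0.6787  0.0893 -0.6604] M [-0.0574 -0.7371  0.0046] p [0.4922 0.0073 0.1799] tip [0.5695 0.0072 0.1389] x [ 0.7642 -0.0009 -0.6449]
tcp [0.4921 0.006  0.1708]
shift [5.8 1.3 7. ] turn [-0.07  0.16 -0.05]
```

Emit:
step_arm:
  increments:
    - [[-1, 1.3, 0.5, 1.5, 0, 0, 0], [-1, 2.6, 1, 3, 0, 0, 0], [-1, 3.9, 1, 4.6, 0, 0, 0], [-1, 5.1, 1, 6.1, 0, 0, 0], [-1, 6.4, 1, 7.7, 0, 0, 0], [-1, 7.1, 1, 8.4, 0, 0, 0], [-1, 7.1, 1, 8.4, 0, 0, 0], [-1, 7.1, 1, 8.4, 0, 0, 0]]

```text
t: 8.22
eef_pos: [0.492, 0.0066, 0.1687]
tool_rot: [-0.001, 0.939, -0.0, -0.343]
contact_force: [-1.8, -0.1, -0.6]
gripper_width: 0.085
grasp_force: 68.4
```

Emit:
step_arm:
  increments:
    - [[-1, 0.64, 0, 0.77, 0, 0, 0], [-1, 1.29, 0, 1.53, 0, 0, 0], [-1, 1.29, 0, 1.53, 0, 0, 0]]

```text
t: 8.47
eef_pos: [0.492, 0.0066, 0.1666]
tool_rot: [-0.001, 0.939, -0.0, -0.343]
contact_force: [-0.7, -0.6, -0.9]
gripper_width: 0.09
grasp_force: 68.4
```

Emit:
step_arm:
  increments:
    - [[-1, 0.64, 0, 0.77, 0, 0, 0], [-1, 1.29, 0, 1.53, 0, 0, 0], [-1, 1.29, 0, 1.53, 0, 0, 0]]

```text
t: 8.72
eef_pos: [0.4919, 0.0066, 0.1647]
tool_rot: [-0.001, 0.939, -0.001, -0.343]
contact_force: [0.2, 0.5, 1.0]
gripper_width: 0.09
grasp_force: 68.5
```

Emit:
step_arm:
  increments:
    - [[-1, 0.64, 0, 0.77, 0, 0, 0], [-1, 1.29, 0, 1.53, 0, 0, 0], [-1, 1.29, 0, 1.53, 0, 0, 0]]

```text
t: 8.97
eef_pos: [0.4919, 0.0066, 0.1627]
tool_rot: [-0.001, 0.939, -0.0, -0.343]
contact_force: [-0.8, 0.4, 1.7]
gripper_width: 0.086
grasp_force: 68.5
```

```bash
python3 - <<'E'
from h import *
st()
E
```

```text
8.9667 q [-0.646   0.8662  0.8947  1.6343 -0.4555  1.6623 -1.1502] w 0.08620261485513218 g 68.48253965377808 F [-0.7837  0.3616  1.6749] M [-0.0135 -0.5154  0.0163] p [0.4919 0.0066 0.1627] tip [0.5692 0.0065 0.1216] x [ 0.7642 -0.0005 -0.645 ]
```

Emit:
step_arm:
  increments:
    - [[-1, 0.64, 0, 0.77, 0, 0, 0], [-1, 1.29, 0, 1.53, 0, 0, 0], [-1, 1.93, 0, 2.3, 0, 0, 0], [-1, 2.57, 0, 3.06, 0, 0, 0], [-1, 3.2, 0, 3.83, 0, 0, 0], [-1, 3.2, 0, 3.83, 0, 0, 0], [-1, 3.2, 0, 3.83, 0, 0, 0]]

```text
t: 9.55
eef_pos: [0.4919, 0.0066, 0.1578]
tool_rot: [-0.001, 0.939, -0.0, -0.343]
contact_force: [-0.5, 0.1, 1.6]
gripper_width: 0.086
grasp_force: 68.5
```

Emit:
step_arm:
  increments:
    - [[-1, 0.32, 0, 0.38, 0, 0, 0], [-1, 0.64, 0, 0.77, 0, 0, 0], [-1, 0.64, 0, 0.77, 0, 0, 0]]

```text
t: 9.8
eef_pos: [0.4919, 0.0066, 0.1567]
tool_rot: [-0.001, 0.939, -0.001, -0.343]
contact_force: [-0.7, 0.3, 2.1]
gripper_width: 0.089
grasp_force: 68.5
```

Emit:
step_arm:
  increments:
    - [[-1, 0.32, 0, 0.38, 0, 0, 0], [-1, 0.64, 0, 0.77, 0, 0, 0], [-1, 0.64, 0, 0.77, 0, 0, 0]]

```text
t: 10.05
eef_pos: [0.4919, 0.0066, 0.1557]
tool_rot: [-0.001, 0.939, -0.0, -0.343]
contact_force: [-1.2, -0.2, 2.8]
gripper_width: 0.089
grasp_force: 68.5
```

```bash
python3 - <<'E'
from h import *
st()
E
```

```text
10.05 q [-0.6437  0.8744  0.8901  1.6375 -0.4609  1.6522 -1.1483] w 0.08860742892067235 g 68.52187514305115 F [-1.2365 -0.1819  2.7834] M [ 0.002  -0.334  -0.0195] p [0.4919 0.0066 0.1557] tip [0.5692 0.0066 0.1147] x [ 0.7643 -0.0005 -0.6449]
```

Emit:
step_arm:
  increments:
    - [[-1, 0.32, 0, 0.38, 0, 0, 0], [-1, 0.64, 0, 0.77, 0, 0, 0], [-1, 0.64, 0, 0.77, 0, 0, 0]]

```text
t: 10.3
eef_pos: [0.4919, 0.0066, 0.1547]
tool_rot: [-0.001, 0.939, -0.001, -0.343]
contact_force: [-0.4, 0.4, 2.7]
gripper_width: 0.081
grasp_force: 68.5
```

Emit:
step_arm:
  increments:
    - [[-1, 0.32, 0, 0.38, 0, 0, 0], [-1, 0.32, 0, 0.38, 0, 0, 0], [-1, 0.32, 0, 0.38, 0, 0, 0]]

```text
t: 10.55
eef_pos: [0.4919, 0.0066, 0.1543]
tool_rot: [-0.001, 0.939, -0.001, -0.343]
contact_force: [-1.4, 0.9, 1.8]
gripper_width: 0.085
grasp_force: 68.5
```

```bash
python3 - <<'E'
from h import *
st()
E
```

```text
10.55 q [-0.6431  0.8761  0.8892  1.6381 -0.462   1.6502 -1.1479] w 0.08537975577192851 g 68.52507948875427 F [-1.3971  0.8532  1.769 ] M [-0.0474 -0.2046  0.004 ] p [0.4919 0.0066 0.1543] tip [0.5692 0.0065 0.1133] x [ 0.7643 -0.0005 -0.6449]
```

```bash
cat >> h.py <<'E'
def avg(n=4):
    a=[]
    for i in range(n):
        bot.read_camera('wrist'); o=bot.get_obs(); a.append(np.r_[o['contact_force'],o['torque']])
    print('t',o['t'],'mean',np.round(np.mean(a,0),2),'sd',np.round(np.std(a,0),2))
E
python3 -c "
from h import *
avg()"
```

```text
t 10.75 mean [-1.14  0.14  2.41  0.01 -0.24 -0.01] sd [0.34 0.4  0.74 0.03 0.01 0.02]
```

Emit:
step_arm:
  increments:
    - [[-1, 0.32, 0, 0.38, 0, 0, 0], [-1, 0.64, 0, 0.77, 0, 0, 0], [-1, 0.64, 0, 0.77, 0, 0, 0]]

```text
t: 11.0
eef_pos: [0.4916, 0.0066, 0.1535]
tool_rot: [-0.001, 0.939, -0.001, -0.344]
contact_force: [-3.4, -0.2, 5.4]
gripper_width: 0.088
grasp_force: 68.7
```

```bash
python3 -c "
from h import *
avg();st()"
```

```text
t 11.2 mean [-2.53 -0.05  5.68  0.07  0.26 -0.02] sd [0.51 0.39 0.42 0.02 0.03 0.02]
11.2 q [-0.6429  0.877   0.8888  1.6387 -0.4625  1.6495 -1.1476] w 0.087771976144698 g 68.68536829948425 F [-2.0047  0.6029  5.5371] M [ 0.0771  0.2657 -0.0319] p [0.4917 0.0066 0.1536] tip [0.569  0.0065 0.1125] x [ 0.7639 -0.0006 -0.6453]
```

The force jumped from 2.4 to 5.7 N within 1 mm, so the dish is on its hard stop. Now I raise it.

Emit:
step_arm:
  increments:
    - [[-1, -1, 0, -1.1, 0, 0, 0], [-1, -2.5, 0, -3, 0, 0, 0], [-1, -4.5, 0, -5.4, 0, 0, 0], [-1, -6.4, 0, -7.7, 0, 0, 0], [-1, -9, 0, -10.7, 0, 0, 0], [-1, -13, 0, -15.3, 0, 0, 0], [-1, -19.3, 0, -23, 0, 0, 0], [-1, -29, 0, -34.5, 0, 0, 0], [-1, -38.6, 0, -46, 0, 0, 0], [-1, -38.6, 0, -46, 0, 0, 0]]

```text
t: 12.03
eef_pos: [0.4935, 0.0058, 0.2169]
tool_rot: [-0.001, 0.94, -0.001, -0.341]
contact_force: [1.4, -0.9, 0.0]
gripper_width: 0.083
grasp_force: 68.4
```

```bash
python3 - <<'E'
from h import *
o,p,R=st(); avg(3)
c=snap('scene','s3')
m=cv2.resize(c['image'][110:240,170:320,::-1],None,fx=4,fy=4,interpolation=cv2.INTER_CUBIC)
cv2.imwrite('pics/m3.png',np.clip(m*1.5,0,255).astype('uint8')); f=lambda q:(q-[170,110]+.5)*4-.5
print(f(proj('s3',p+R@TIP)),f(proj('s3',[.5695,.006,.1225])),f(proj('s3',[.4896,.1201,.041])))
tipgo([.4896,.1201,.075],14,40)
E
```

```text
12.0333 q [-0.6622  0.8039  0.9302  1.6016 -0.4165  1.7399 -1.1643] w 0.08343617318190413 g 68.39360475540161 F [ 1.446  -0.9286  0.0412] M [-0.0295 -0.7415  0.0584] p [0.4935 0.0058 0.2169] tip [0.5709 0.0057 0.1763] x [ 0.7675 -0.0008 -0.6411]
t 12.1833 mean [ 0.26  0.16 -0.32  0.   -0.77  0.  ] sd [0.4  0.56 0.2  0.02 0.03 0.03]
[329.7106 201.4218] [328.0265 270.4349] [117.7977 354.6133]
tcp [0.4145 0.1014 0.1158]
shift [  3.6 -94.4 124.6] turn [ -9.11   0.14 -10.72]
```

View pics/m3.png

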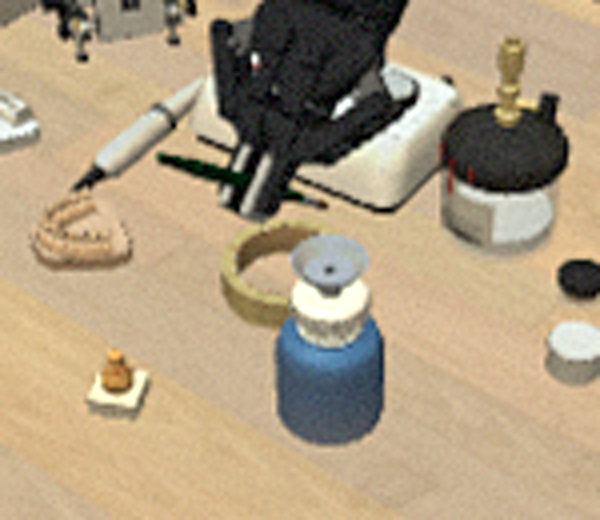

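The dish is fully up at (329,268). The tip, at (327,206), agrees with kinematics once the arm's overshoot is allowed for, so there is no visible slip. The stump top is at (115,354). I go to hover over it.

```bash
python3 - <<'E'
from h import *
st(); tipgo([.4896,.1201,.10],14,40)
E
```

```text
12.2333 q [-0.6618  0.8081  0.9263  1.6054 -0.418   1.737  -1.1638] w 0.08693936346853237 g 68.39210271835327 F [ 0.6691  0.182  -0.471 ] M [ 0.0171 -0.6655  0.0071] p [0.492  0.0067 0.2133] tip [0.5693 0.0067 0.1723] x [ 0.7644 -0.0001 -0.6448]
tcp [0.4145 0.1014 0.1408]
shift [-12.5 -94.4 105.5] turn [ -9.11   0.14 -10.72]
```

Emit:
step_arm:
  increments:
    - [[-1, -3, -12, 9, -1, 0, -1.2], [-1, -6, -26, 20, -2.3, 0, -2.7], [-1, -8, -42, 34, -3.7, 0, -4.4], [-1, -10, -60, 50, -5.2, 0, -6.2], [-1, -11, -76, 70, -6.8, 0, -8], [-1, -12, -88, 90, -8.2, 0, -9.6], [-1, -12.5, -94.4, 105.5, -9.1, 0.1, -10.7], [-1, -12.5, -94.4, 105.5, -9.1, 0.1, -10.7], [-1, -12.5, -94.4, 105.5, -9.1, 0.1, -10.7], [-1, -12.5, -94.4, 105.5, -9.1, 0.1, -10.7]]

```text
t: 13.07
eef_pos: [0.4153, 0.1004, 0.1413]
tool_rot: [0.042, 0.933, 0.113, -0.34]
contact_force: [0.7, -0.3, 0.9]
gripper_width: 0.084
grasp_force: 68.4
```

```bash
python3 - <<'E'
from h import *
st(); avg(2); st(); tipgo([.4896,.1201,.056],14,40)
E
```

```text
13.0667 q [-0.9112  0.7882  0.8531  1.8146 -0.4146  1.5255 -1.159 ] w 0.08356436216010905 g 68.40092539787292 F [ 0.6818 -0.3046  0.8753] M [ 0.1419 -0.7342 -0.01  ] p [0.4153 0.1004 0.1413] tip [0.4904 0.1189 0.1004] x [ 0.7437  0.1831 -0.643 ]
t 13.1667 mean [-0.13  0.34 -0.69  0.17 -0.72  0.  ] sd [0.16 0.44 0.35 0.02 0.06 0.  ]
13.1667 q [-0.9105  0.7879  0.8535  1.8143 -0.4148  1.5253 -1.1589] w 0.08503248575709683 g 68.40159773826599 F [ 0.0284 -0.0984 -1.0399] M [ 0.1535 -0.7837  0.0014] p [0.4157 0.1001 0.1414] tip [0.4909 0.1185 0.1007] x [ 0.7444  0.1826 -0.6422]
tcp [0.4145 0.1014 0.0968]
shift [28.  -1.6 34.7] turn [-0.04 -0.04 -0.17]
```

Emit:
step_arm:
  increments:
    - [[-1, 5, -1.6, 6, 0, 0, 0], [-1, 10, -1.6, 12, 0, 0, 0], [-1, 15, -1.6, 18.5, 0, 0, 0], [-1, 20, -1.6, 25, 0, 0, 0], [-1, 25, -1.6, 31, 0, 0, 0], [-1, 28, -1.6, 34.7, 0, 0, 0], [-1, 28, -1.6, 34.7, 0, 0, 0], [-1, 28, -1.6, 34.7, 0, 0, 0], [-1, 28, -1.6, 34.7, 0, 0, 0]]

```text
t: 13.92
eef_pos: [0.4136, 0.1024, 0.0964]
tool_rot: [0.042, 0.933, 0.114, -0.34]
contact_force: [0.0, 0.5, -0.8]
gripper_width: 0.088
grasp_force: 68.4
```

```bash
python3 - <<'E'
from h import *
avg(2); o,p,R=st()
f=lambda i:np.clip(cv2.resize(i[...,::-1],None,fx=4,fy=4,interpolation=cv2.INTER_CUBIC)*1.5,0,255).astype('uint8')
L=[]
for n,k in(('scene','s4'),('wrist','w4')):
    c=snap(n,k); q=proj(k,[.4896,.1201,.047]).round().astype(int); x0=min(max(q[0]-50,0),412); y0=min(max(q[1]-60,0),264)
    L.append(f(c['image'][y0:y0+120,x0:x0+100])); g=lambda u:(u-[x0,y0]+.5)*4-.5
    print(k,x0,y0,'tip',g(proj(k,p+R@TIP)),'stump',g(proj(k,[.4896,.1201,.041])))
cv2.imwrite('pics/m4.png',np.hstack(L))
E
```

```text
t 14.0167 mean [ 0.4   0.2   0.28  0.18 -0.73  0.  ] sd [0.54 0.14 0.11 0.02 0.02 0.01]
14.0167 q [-0.8922  0.849   0.8153  1.8307 -0.4567  1.458  -1.1427] w 0.08948584506133479 g 68.40411186218262 F [-0.1413  0.0643  0.178 ] M [ 0.1584 -0.7059 -0.004 ] p [0.4137 0.1025 0.0966] tip [0.4888 0.1211 0.0558] x [ 0.7434  0.1847 -0.6429]
s4 149 137 tip [197.8978 230.0944] stump [201.7977 246.6133]
w4 217 3 tip [191.404  296.0559] stump [201.5649 212.0027]
```

View pics/m4.png

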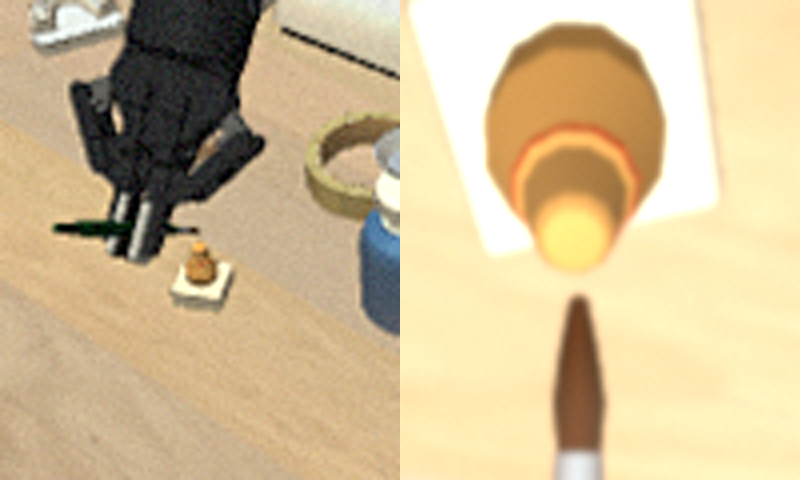

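The wrist crop shows the tip at (580,296) (predicted (591,296)) and the stump's flat top centred at (573,230) (predicted (602,212)). The stump is therefore a few mm off my estimate, so I refine with the bias corrected.

```bash
python3 - <<'E'
from h import *
np.set_printoptions(precision=4,suppress=True)
o,p,R=state(); W=lambda x,y:(217+(x-400+.5)/4-.5,3+(y+.5)/4-.5); S=lambda x,y:(149+(x+.5)/4-.5,137+(y+.5)/4-.5)
tip=p+R@TIP; b=ray('w4',*W(580,296),tip[2])-tip; print('bias wrist',b, 'scene',ray('s4',*S(198,231),tip[2])-tip)
for z in(.036,.038,.040,.042,.044): print(z,'w',ray('w4',*W(573,230),z),'t',ray('top0',*T(63,189),z),'s',ray('s4',*S(200,246),z))
for i in range(3): print(tri([['w4','top0'],['w4','s4'],['w4','top0','s4']][i],[[W(573,230),T(63,189)],[W(573,230),S(200,246)],[W(573,230),T(63,189),S(200,246)]][i]))
# die base near corners in wrist (z=.015): left-near (492,255), right-near (719,207)
print(ray('w4',*W(492,255),.015),ray('w4',*W(719,207),.015))
E
```

```text
bias wrist [-0.0002  0.0011 -0.    ] scene [-0.0005 -0.0007  0.    ]
0.036 w [0.484 0.122 0.036] t [0.4913 0.1195 0.036 ] s [0.4929 0.1255 0.036 ]
0.038 w [0.4851 0.1223 0.038 ] t [0.4912 0.1192 0.038 ] s [0.4914 0.1239 0.038 ]
0.04 w [0.4863 0.1225 0.04  ] t [0.491  0.1189 0.04  ] s [0.49   0.1223 0.04  ]
0.042 w [0.4874 0.1228 0.042 ] t [0.4908 0.1186 0.042 ] s [0.4886 0.1206 0.042 ]
0.044 w [0.4885 0.1231 0.044 ] t [0.4907 0.1183 0.044 ] s [0.4871 0.119  0.044 ]
[0.4897 0.1207 0.044 ]
[0.4882 0.1219 0.0419]
[0.4891 0.1208 0.0421]
[0.4658 0.1293 0.015 ] [0.4799 0.101  0.015 ]
```

Emit:
step_arm:
  increments:
    - [[-1, 1, 0, 1.2, 0, 0, 0], [-1, 2.6, 0, 3, 0, 0, 0], [-1, 4, 0, 4.8, 0, 0, 0], [-1, 5.1, 0, 6.1, 0, 0, 0], [-1, 5.8, 0, 6.9, 0, 0, 0], [-1, 5.8, 0, 6.9, 0, 0, 0], [-1, 5.8, 0, 6.9, 0, 0, 0]]

```text
t: 14.7
eef_pos: [0.4134, 0.1024, 0.0872]
tool_rot: [0.042, 0.933, 0.114, -0.34]
contact_force: [0.0, 0.1, -1.0]
gripper_width: 0.09
grasp_force: 68.4
```

```bash
python3 -c "
from h import *
avg(4);st()"
```

```text
t 14.9 mean [-0.39 -0.05 -0.34  0.15 -0.67  0.  ] sd [0.48 0.61 0.15 0.03 0.02 0.03]
14.9 q [-0.8875  0.8623  0.8073  1.8327 -0.465   1.4449 -1.1391] w 0.08669438791746768 g 68.40401530265808 F [-0.4269  0.7875 -0.5628] M [ 0.1355 -0.6573  0.0414] p [0.4135 0.1024 0.0873] tip [0.4886 0.1211 0.0465] x [ 0.7431  0.1846 -0.6432]
```

Emit:
step_arm:
  increments:
    - [[-1, 0.32, 0, 0.38, 0, 0, 0], [-1, 0.64, 0, 0.77, 0, 0, 0], [-1, 0.64, 0, 0.77, 0, 0, 0]]

```text
t: 15.15
eef_pos: [0.4134, 0.1025, 0.0862]
tool_rot: [0.042, 0.933, 0.114, -0.34]
contact_force: [-0.7, -0.1, -0.4]
gripper_width: 0.087
grasp_force: 68.4
```

```bash
python3 -c "
from h import *
avg(4);st()"
```

```text
t 15.35 mean [ 0.11  0.08  0.3   0.17 -0.7  -0.02] sd [0.38 0.39 0.37 0.02 0.02 0.01]
15.35 q [-0.887   0.8639  0.8064  1.8329 -0.466   1.4435 -1.1387] w 0.08987799696145686 g 68.40448021888733 F [ 0.1095 -0.5023 -0.1936] M [ 0.1942 -0.6831 -0.0028] p [0.4134 0.1025 0.0862] tip [0.4885 0.1211 0.0454] x [ 0.7429  0.1846 -0.6434]
```

Emit:
step_arm:
  increments:
    - [[-1, 0.32, 0, 0.38, 0, 0, 0], [-1, 0.32, 0, 0.38, 0, 0, 0]]

```text
t: 15.52
eef_pos: [0.4134, 0.1025, 0.0857]
tool_rot: [0.042, 0.933, 0.114, -0.34]
contact_force: [-0.3, -0.0, -0.7]
gripper_width: 0.084
grasp_force: 68.4
```

```bash
python3 -c "
from h import *
avg(3)"
```

```text
t 15.6667 mean [ 0.25  0.23 -1.04  0.16 -0.69  0.02] sd [0.35 0.45 0.19 0.03 0.03 0.04]
```

Emit:
step_arm:
  increments:
    - [[-1, 0.32, 0, 0.38, 0, 0, 0], [-1, 0.32, 0, 0.38, 0, 0, 0]]

```text
t: 15.83
eef_pos: [0.4134, 0.1025, 0.0852]
tool_rot: [0.042, 0.933, 0.114, -0.34]
contact_force: [0.2, 1.1, 0.2]
gripper_width: 0.085
grasp_force: 68.4
```

```bash
python3 -c "
from h import *
avg(3)"
```

```text
t 15.9833 mean [ 0.25 -0.4  -0.39  0.17 -0.69  0.04] sd [0.2  0.42 0.52 0.03 0.01 0.02]
```

Emit:
step_arm:
  increments:
    - [[-1, 0.32, 0, 0.38, 0, 0, 0], [-1, 0.32, 0, 0.38, 0, 0, 0]]

```text
t: 16.15
eef_pos: [0.4134, 0.1024, 0.0847]
tool_rot: [0.042, 0.933, 0.114, -0.34]
contact_force: [0.5, -0.6, 0.3]
gripper_width: 0.087
grasp_force: 68.4
```

```bash
python3 -c "
from h import *
avg(3);st()"
```

```text
t 16.3 mean [-0.44 -0.18  0.11  0.15 -0.63  0.02] sd [0.39 0.15 0.41 0.02 0.01 0.04]
16.3 q [-0.8862  0.866   0.8052  1.8331 -0.4673  1.4414 -1.1381] w 0.09122957349101912 g 68.43700647354126 F [ 0.1138 -0.3136 -0.2148] M [ 0.1604 -0.6291  0.0691] p [0.4134 0.1024 0.0848] tip [0.4885 0.1211 0.0439] x [ 0.743   0.1845 -0.6434]
```

Emit:
step_arm:
  increments:
    - [[-1, 0.2, 0, 0.24, 0, 0, 0], [-1, 0.2, 0, 0.24, 0, 0, 0]]

```text
t: 16.47
eef_pos: [0.4133, 0.1024, 0.0845]
tool_rot: [0.042, 0.933, 0.114, -0.34]
contact_force: [-0.9, -0.5, 0.7]
gripper_width: 0.089
grasp_force: 68.5
```

```bash
python3 - <<'E'
from h import *
avg(3);st()
c=snap('wrist','w5'); cv2.imwrite('pics/m5.png',np.clip(cv2.resize(c['image'][10:100,220:310,::-1],None,fx=5,fy=5,interpolation=cv2.INTER_CUBIC)*1.3,0,255).astype('uint8'))
E
```

```text
t 16.6167 mean [-0.32 -0.6   0.74  0.14 -0.55 -0.  ] sd [0.44 0.25 0.21 0.04 0.03 0.03]
16.6167 q [-0.886   0.8665  0.8049  1.8332 -0.4676  1.441  -1.138 ] w 0.08636950352387836 g 68.48392009735107 F [-0.1241 -0.4283  0.9897] M [ 0.134  -0.5474 -0.0426] p [0.4134 0.1024 0.0845] tip [0.4885 0.1211 0.0436] x [ 0.7429  0.1845 -0.6435]
```

View pics/m5.png

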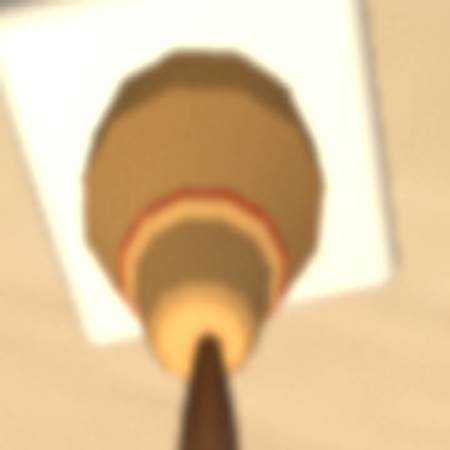

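Contact is confirmed at about 1 N, with the tip at (208,338), in the middle of the stump's top. Now I lift straight up and go back.

Emit:
step_arm:
  increments:
    - [[-1, -1.3, 0, -1.5, 0, 0, 0], [-1, -5, 0, -6, 0, 0, 0], [-1, -10, 0, -12, 0, 0, 0], [-1, -20, 0, -24, 0, 0, 0], [-1, -35, 0, -42, 0, 0, 0], [-1, -52, 0, -62, 0, 0, 0], [-1, -70, 0, -83, 0, 0, 0], [-1, -88, 0, -104, 0, 0, 0], [-1, -100, 0, -119, 0, 0, 0], [-1, -100, 0, -119, 0, 0, 0]]

```text
t: 17.5
eef_pos: [0.4151, 0.102, 0.2443]
tool_rot: [0.041, 0.934, 0.114, -0.337]
contact_force: [0.7, -0.2, 0.5]
gripper_width: 0.087
grasp_force: 68.4
```

```bash
python3 - <<'E'
from h import *
st(); tipgo([.57,-.115,.255],45,20)
E
```

```text
17.5 q [-0.9663  0.6512  0.9302  1.7557 -0.33    1.6878 -1.2048] w 0.08660026963674161 g 68.40630054473877 F [ 0.6748 -0.1688  0.5296] M [ 0.1194 -0.6668  0.064 ] p [0.4151 0.102  0.2443] tip [0.4904 0.1206 0.2039] x [ 0.7471  0.1854 -0.6384]
tcp [ 0.5087 -0.1763  0.2669]
shift [  3.9 292.6 -32.8] turn [-15.56  19.17 -27.08]
```

Emit:
step_arm:
  increments:
    - [[-1, 0, 29, -3, -1.6, 1.9, -2.7], [-1, 1, 58, -7, -3.1, 3.8, -5.4], [-1, 1, 88, -10, -4.7, 5.7, -8.1], [-1, 2, 117, -13, -6.2, 7.7, -10.8], [-1, 2, 146, -16, -7.8, 9.6, -13.5], [-1, 2, 176, -20, -9.3, 11.5, -16.2], [-1, 3, 205, -23, -10.9, 13.4, -19], [-1, 3, 234, -26, -12.4, 15.3, -21.7], [-1, 4, 263, -30, -14, 17.2, -24.4], [-1, 4, 292.6, -33, -15.6, 19.2, -27.1]]

```text
t: 18.33
eef_pos: [0.5078, -0.1766, 0.2631]
tool_rot: [0.067, 0.909, 0.379, -0.162]
contact_force: [0.2, -0.2, -1.1]
gripper_width: 0.088
grasp_force: 68.4
```

Emit:
step_arm:
  increments:
    - [[-1, 0, 0, 0, 0, 0, 0], [-1, 0, 0, 0, 0, 0, 0]]

```text
t: 18.5
eef_pos: [0.5064, -0.1777, 0.2635]
tool_rot: [0.066, 0.91, 0.375, -0.163]
contact_force: [0.1, 1.6, -0.6]
gripper_width: 0.088
grasp_force: 68.4
```

```bash
python3 - <<'E'
from h import *
st(); go([.4947,-.2709,.20],Rt(106.42,0))
E
```

```text
18.5 q [-0.6043  0.4562  0.9089  1.7824 -0.0503  1.2464 -0.4843] w 0.087884309473042 g 68.39401960372925 F [ 0.0639  1.5907 -0.6254] M [ 0.2806 -0.2717 -0.0116] p [ 0.5064 -0.1777  0.2635] tip [ 0.5679 -0.1166  0.2513] x [ 0.6652  0.6615 -0.3465]
shift [-47.4  58.   85.1] turn [-10.98  18.22 -60.93]
```

Emit:
step_arm:
  increments:
    - [[-1, -5, 6, 9, -1.2, 2, -6.7], [-1, -10, 12, 18, -2.4, 4, -13.5], [-1, -15, 19, 28, -3.6, 6, -20.3], [-1, -21, 26, 37, -4.9, 8.1, -27], [-1, -26, 32, 47, -6.1, 10.1, -33.8], [-1, -31, 39, 56, -7.3, 12.1, -40.6], [-1, -37, 45, 66, -8.5, 14.2, -47.4], [-1, -42, 52, 75, -9.8, 16.2, -54], [-1, -47.4, 58, 85.1, -11, 18.2, -60.9], [-1, -47.4, 58, 85.1, -11, 18.2, -60.9]]

```text
t: 19.33
eef_pos: [0.4937, -0.2716, 0.1982]
tool_rot: [-0.001, 0.597, 0.802, -0.001]
contact_force: [-1.0, -0.7, 0.2]
gripper_width: 0.086
grasp_force: 68.4
```

Emit:
step_arm:
  increments:
    - [[-1, 0, 0, 0, 0, 0, 0], [-1, 0, 0, 0, 0, 0, 0], [-1, 0, 0, 0, 0, 0, 0]]

```text
t: 19.58
eef_pos: [0.4973, -0.2668, 0.1993]
tool_rot: [-0.0, 0.597, 0.802, -0.001]
contact_force: [0.8, 0.4, -0.1]
gripper_width: 0.088
grasp_force: 68.4
```

```bash
python3 - <<'E'
from h import *
st(); go([.4947,-.2709,.065],Rt(106.42,0))
E
```

```text
19.5833 q [-0.052   0.3633  0.5494  1.8859 -0.2281  0.9552  0.8928] w 0.08827724890976356 g 68.42507600784302 F [ 0.762   0.4357 -0.0605] M [ 0.0329 -0.0092  0.0781] p [ 0.4973 -0.2668  0.1993] tip [ 0.4727 -0.1849  0.2178] x [-0.2876  0.9578 -0.0003]
shift [ -3.1  -3.5 134.3] turn [-0.06  0.02  0.29]
```

Emit:
step_arm:
  increments:
    - [[-1, -1, -1, 20, 0, 0, 0.3], [-1, -3, -3.5, 45, 0, 0, 0.3], [-1, -3, -3.5, 70, 0, 0, 0.3], [-1, -3, -3.5, 95, 0, 0, 0.3], [-1, -3, -3.5, 115, 0, 0, 0.3], [-1, -3, -3.5, 128, 0, 0, 0.3], [-1, -3, -3.5, 134, 0, 0, 0.3], [-1, -3, -3.5, 134, 0, 0, 0.3], [-1, -3, -3.5, 134, 0, 0, 0.3], [-1, -3, -3.5, 134, 0, 0, 0.3]]

```text
t: 20.42
eef_pos: [0.4947, -0.2731, 0.0665]
tool_rot: [0.001, 0.599, 0.801, -0.0]
contact_force: [0.9, -0.4, -0.2]
gripper_width: 0.087
grasp_force: 68.4
```

```bash
python3 - <<'E'
from h import *
avg(2); o,p,R=st(); go([.4947,-.2709,.016],Rt(106.42,0))
c=snap('wrist','w6'); print('tip px',proj('w6',p+R@TIP)/.64)
cv2.imwrite('pics/w6b.png',cv2.resize(np.clip(c['image'][...,::-1]*1.5,0,255).astype('uint8'),(800,600)))
E
```

```text
t 20.5167 mean [ 0.16  0.02 -0.27  0.02 -0.03 -0.  ] sd [0.24 0.4  0.61 0.01 0.01 0.01]
20.5167 q [ 0.0475  0.5494  0.4527  1.9765 -0.3643  0.6931  1.0113] w 0.08723444023113443 g 68.42475414276123 F [0.3998 0.4254 0.3435] M [ 0.0289 -0.0384 -0.0155] p [ 0.4946 -0.2732  0.0664] tip [ 0.4704 -0.1911  0.0847] x [-0.2818  0.9595 -0.0017]
shift [ 2.2  0.7 50.4] turn [ 0.05  0.1  -0.05]
tip px [410.2936 124.1283]
```

View pics/w6b.png

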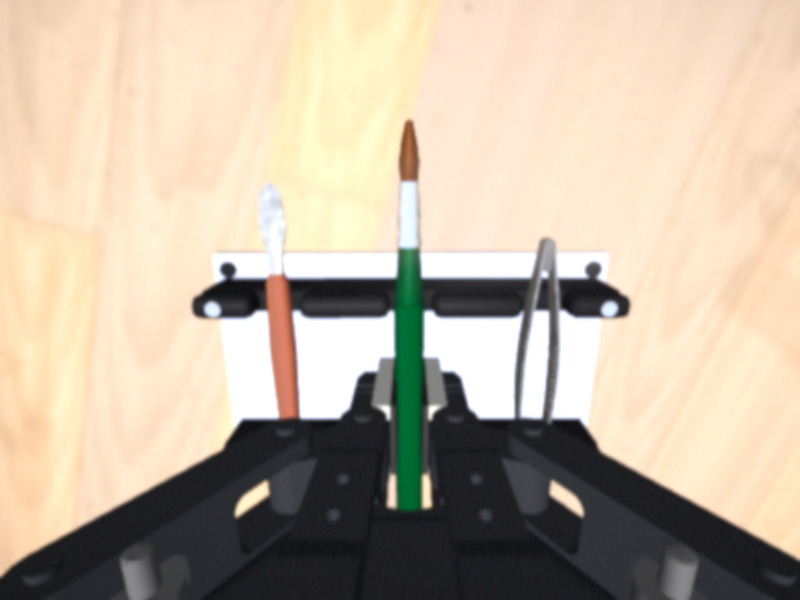

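The brush is straight, its tip at (409,121), and it is centred over the groove (gap between the teeth, columns 388–433). I lower it gently.

Emit:
step_arm:
  increments:
    - [[-1, 2, 0.7, 12, 0, 0.1, 0], [-1, 2.2, 0.7, 24, 0, 0.1, 0], [-1, 2.2, 0.7, 34, 0, 0.1, 0], [-1, 2.2, 0.7, 40, 0, 0.1, 0], [-1, 2.2, 0.7, 44, 0, 0.1, 0], [-1, 2.2, 0.7, 46, 0, 0.1, 0], [-1, 2.2, 0.7, 46, 0, 0.1, 0], [-1, 2.2, 0.7, 46, 0, 0.1, 0]]

```text
t: 21.23
eef_pos: [0.4938, -0.2707, 0.0192]
tool_rot: [-0.001, 0.599, 0.801, -0.0]
contact_force: [0.2, -0.4, -0.9]
gripper_width: 0.087
grasp_force: 68.4
```

```bash
python3 - <<'E'
from h import *
avg(2); st(); go([.4947,-.2709,.016],Rt(106.42,0))
E
```

```text
t 21.3333 mean [-0.1  -0.06  0.46  0.03 -0.02 -0.02] sd [0.43 0.56 0.15 0.01 0.03 0.01]
21.3333 q [ 0.0839  0.6215  0.4026  1.9922 -0.4116  0.6077  1.0472] w 0.09010778102977314 g 68.4248149394989 F [-0.5326  0.5028  0.6187] M [ 0.0247 -0.0506 -0.0294] p [ 0.4941 -0.2708  0.0196] tip [ 0.47   -0.1888  0.0381] x [-0.2819  0.9595  0.0007]
shift [-0.3  0.6  3.6] turn [-0.02 -0.04 -0.05]
```

Emit:
step_arm:
  increments:
    - [[-1, -0.3, 0.5, 1, 0, 0, 0], [-1, -0.3, 0.5, 2, 0, 0, 0], [-1, -0.3, 0.5, 2.8, 0, 0, 0], [-1, -0.3, 0.5, 2.8, 0, 0, 0]]

```text
t: 21.67
eef_pos: [0.4943, -0.2706, 0.0163]
tool_rot: [-0.001, 0.599, 0.801, 0.0]
contact_force: [-0.3, -0.6, 0.5]
gripper_width: 0.088
grasp_force: 68.4
```

```bash
python3 - <<'E'
from h import *
avg(3); st()
E
```

```text
t 21.8167 mean [ 0.06 -0.37 -0.16 -0.01  0.   -0.02] sd [0.19 0.34 0.21 0.04 0.02 0.02]
21.8167 q [ 0.0864  0.6271  0.3991  1.9918 -0.4143  0.6033  1.0491] w 0.08647312472900183 g 68.42483282089233 F [ 0.1758 -0.5347  0.1291] M [-0.0529  0.0272 -0.0201] p [ 0.4943 -0.2707  0.0164] tip [ 0.4702 -0.1886  0.035 ] x [-0.282   0.9594  0.0013]
```

Emit:
step_arm:
  increments:
    - [[-1, 0, 0, 0.5, 0, 0, 0], [-1, 0, 0, 0.5, 0, 0, 0], [-0.8, 0, 0, 0.5, 0, 0, 0], [-0.7, 0, 0, 0.5, 0, 0, 0], [-0.6, 0, 0, 0.5, 0, 0, 0], [-0.5, 0, 0, 0.5, 0, 0, 0], [-0.4, 0, 0, 0.5, 0, 0, 0], [-0.35, 0, 0, 0.5, 0, 0, 0], [-0.35, 0, 0, 0.5, 0, 0, 0]]
  force: 20

```text
t: 22.57
eef_pos: [0.4943, -0.2706, 0.0159]
tool_rot: [-0.001, 0.599, 0.801, 0.0]
contact_force: [0.6, -0.4, -0.4]
gripper_width: 0.328
grasp_force: 0.0
```

Emit:
step_arm:
  increments:
    - [[-0.35, 0, 0, -5, 0, 0, 0], [-0.35, 0, 0, -15, 0, 0, 0], [-0.35, 0, 0, -30, 0, 0, 0], [-0.35, 0, 0, -55, 0, 0, 0], [-0.35, 0, 0, -85, 0, 0, 0], [-0.35, 0, 0, -120, 0, 0, 0], [-0.35, 0, 0, -155, 0, 0, 0], [-0.35, 0, 0, -180, 0, 0, 0], [-0.35, 0, 0, -180, 0, 0, 0], [-0.35, 0, 0, -180, 0, 0, 0]]

```text
t: 23.4
eef_pos: [0.4954, -0.2713, 0.1981]
tool_rot: [0.001, 0.599, 0.801, 0.001]
contact_force: [-0.1, -0.1, -0.8]
gripper_width: 0.325
grasp_force: 0.0
```

```bash
python3 - <<'E'
from h import *
st()
w=snap('wrist','w7')['image']; s=snap('scene','s7')['image']
f=lambda i,sz:cv2.resize(i[...,::-1],sz,interpolation=cv2.INTER_CUBIC)
m=np.hstack([f(w[150:384,150:370],(400,425)),f(s[140:310,150:310],(400,425))])
cv2.imwrite('pics/m7.png',np.clip(m*1.4,0,255).astype('uint8'))
print([(proj('w7',X)-[150,150])*400/220 for X in([.4705,-.1888,.0345],[.5213,-.3615,.0345])])
E
```

```text
23.4 q [-0.0494  0.3653  0.5589  1.8887 -0.2369  0.9501  0.904 ] w 0.3247040248462001 g 0.0 F [-0.0519 -0.0689 -0.8046] M [ 0.0822 -0.0054 -0.0041] p [ 0.4954 -0.2713  0.1981] tip [ 0.4713 -0.1893  0.2166] x [-0.2819  0.9595 -0.0007]
[array([201.4095, -91.4575]), array([201.9126, 189.875 ])]
```

View pics/m7.png

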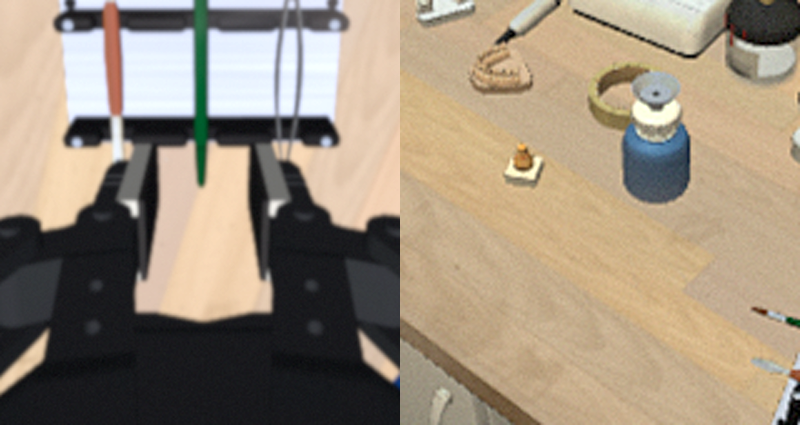

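The brush lies in its groove with its tail at (201,186), as predicted. The pump, with its dish up at (656,92), and the die at (522,165) stand unmoved, and the gripper is clear. I hand in.

```bash
python3 -c "
from station import bot
print(bot.hand_in())"
```

```text
the job is handed in; nothing more can be done
None
```

The job is done and handed in at about 23 s: I charged the brush at the pump (dish fully down, then back up), touched the stump top at about 1 N, and laid the brush back in its groove the same way round, and nothing else looked moved in the last pictures.

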